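# Fold the rod rest and shut the rod case

### The arm

A 7-joint arm with a two-finger parallel gripper is mounted at the origin on the work surface. World frame = base frame: x ahead of the robot, y to its left, z up, the work surface at z = 0. Lengths are in mm, angles in rad, forces in N, time in s.
With the tool pointing down it reaches from about 400 to 875 mm from the base axis. Payload 6.5 kg.
Tool frame: the origin (TCP) lies on the centre line of the jaws, within the pads' length; the fingertips stand 17 mm ahead of it and the grasp point (between the pads) lies 2 mm behind it (r.tcp_to_tips is the distance from the TCP to the fingertips, in mm); z points along the fingers, y is the direction in which the jaws open and shut (so a half turn about z gives the same grasp; the last joint's range is limited). The gripper opens to 88 mm and grips with 3 to 60 N. Pads are 18 mm wide; open, the fingers measure 123 mm over their backs; the gripper's body (75 mm by 187 mm) begins 45 mm behind the grasp point.
Start: joints at [1.148, 0.536, -0.004, 1.538, 0.003, 1.067, -0.071], TCP at [227.026, -609.056, 255.716] pointing down, gripper open.
Joint ranges: [-2.7, 2.7], [-0.37, 2.16], [-1.27, 1.26], [0.24, 2.4], [-1.31, 4.45], [0.19, 1.91], [-2.76, 2.76]. Speed limits (rad/s): [2.39, 2.39, 3.14, 3.14, 3.14, 3.14, 3.14].

### API

Orientations are given as a unit quaternion [w, x, y, z].
In Python, from bench import r gives the robot as it stands.
- The arm moves only by the tool arm_command, never from a script. Its argument "series" is a list of rows, each a list of 7 numbers: the shift along the tool's x, y, z in m, then the turn, a rotation vector about the tool's x, y, z in units of 6 degrees (1.0 is 6 degrees), then the finger opening in m, from 0 to 0.0881. In form: [[tx, ty, tz, rx, ry, rz, claw], ...]. A call has 1 to 8 rows; each row shifts and turns the commanded pose from where the row before left it, along the tool's axes as they then stand; what a row does not reach is not made up. A row lasts 1/8 s, in which the tool goes at most 62.5 mm and 10.7 degrees, less where a joint would pass 70% of its speed; a pose out of reach is approached as far as the arm can. A call with a gripper value outside its range is refused whole. The fingers move at their own pace and stop on an object; "grip_force" is the grip in N (left out, the last holds). Time passes only in rows, so rows that do not move let the fingers close. It gives the time, the measured TCP pose, the force and the opening at its end, in the units of the state.
- r.get_obs(): the state, without advancing time (a new reading comes with each control period).
- r.read_camera(name): name is "scene" or "top" or "wrist"; returns the picture (384x512x3 uint8, blue, green, red); there is no depth.
- r.camera_params(name): a dict with "fx", "fy", "cx", "cy" (pixels), "T" (4x4, takes a point from camera to world coordinates). Camera axes: x right, y down, z forward; pixel columns grow to the right and rows downward; lengths in mm; the calibration is good to about 2 mm. The wrist camera is an equidistant fisheye: a pixel r from the principal point sees the ray r / f radians off the axis. A picture is of the moment at which its call begins: read the wrist's pose just before it. camera_params takes no time and is no camera call; for the wrist camera it gives the pose at the moment of the call.
- r.finish_job(): hands the job in, once; it reports no verdict.
The state is a dict: "time_s": time; "joint_pos": joint angles; "joint_velocities": joint speeds; "effort": joint torques, N m; "position": TCP position; "orientation": TCP orientation; "ft_force": force on the tool from outside, world axes, zero at the start; "moment": the same for the moment, N m; "gripper_width": finger opening in mm.
Only numpy, scipy, OpenCV 4.12 (cv2) and the standard library are available. Lean on these libraries where they do the work, as an engineer would, in place of code of your own. Each camera call takes 0.05 s, during which the arm holds its last target.

### The job

Pack up the glass-rod case: first push the upright notched rod rest over with the fingertips until it lies flat in the case, then gently push the open lid over and press it fully shut on top. Only push from the outer faces - do not pinch or grip the rest or the lid - and leave the things standing around the case where they are.

Things in the scene. Friction and masses are not known exactly. Their poses are not given: they have to be found in the camera images.
- case: Open plywood case, fixed to the table, 200 (x) x 210 (y) x 55 mm high, walls 6 mm; origin at the centre of its underside, on the table. Its near (-x) side faces roughly to the robot, its +y side is on the robot's left. Rod rest hinged inside the near rim, lid hinged on the +y rim. Glass rods lie on its floor, below the folded rest.
- flap (a joint): Angle of the aluminium rod rest (rad): 0 = folded flat in the case (end stop), 1.57 = upright, up to 1.85 = leaning out towards the case's near side. Stiff hinge: it stays where it is left; about 2 N at 80 mm from the hinge moves it. Its inner face, towards the case's inside (flap_c6), is not to be gripped.
- flap_hinge (a point): Middle of the rod rest's hinge line: 85 mm from the case's origin towards -x, 47 mm above the table, along the case's y. The rest: plate 6 mm thick (3 mm either side of the hinge line), 166 mm wide, 101 mm hinge to free edge. Turns with it: x from hinge to free edge, z out of its outer face. It folds towards the case's +x; flat, its upper face is 50 mm above the table.
- flap_edge (a point): Middle of the rod rest's notched free edge, on its outer face (towards the case's near side when upright, uppermost when flat). Five teeth 18 mm wide, 37 mm apart; notches 15 mm deep. Axes as flap_hinge.
- lid (a joint): Angle of the plywood lid (rad): 0 = fully shut (end stop), 1.57 = upright, more = leaning out beyond the case's left side, stop at 1.95. Stiff hinge: it stays where it is left; about 3 N at 190 mm from the hinge moves it. The standing rod rest is in its way. The panel on its inside (lid_c5) is not to be gripped.
- lid_hinge (a point): Middle of the lid's hinge line: 105 mm from the case's origin towards +y, 55 mm above the table, along the case's x. The lid: 200 mm along the hinge, 210 mm hinge to free edge, 18 mm thick, all outside the hinge line, grey panel inside. Turns with it: -y from hinge to free edge, z out of its outer face. It swings over towards the case's -y; shut, its top is 73 mm above the table.
- lid_edge (a point): Middle of the lid's free edge, on the outer face. Axes as lid_hinge.
- mug: Ochre mug, 80 mm across, 90 mm high, handle on its +y side; origin at the centre of its underside. Loose bystander, beside the case's -y side or beyond its far side.
- jar: Closed glass jar with a steel cap, 60 mm across, 80 mm high; origin at the centre of its underside. Loose bystander, same places.
- matchbox: Plain cardboard matchbox, 55 x 75 x 30 mm; origin at the centre of its underside. Loose bystander, same places.
- paddle: Flat steel spatula, 190 mm long, lying left of the case, beyond the lid; origin under its middle. Loose bystander.

How it is judged (in metres and radians):
On the way, in this order (a step that is already met when the one before it is completed fails the run):
1. the rod rest is folded flat while the lid still stands open (value of joint flap below 0.1 rad and value of joint lid above 1 rad), for 0.2 s.
2. the lid is shut over the folded rest (value of joint lid below 0.05 rad and value of joint flap below 0.1 rad), for 0.2 s.
At the end, for the whole second after the job is handed in: The rod rest lies flat (within 0.1 rad, 10 mm at its edge), the lid is shut over it (within 0.05 rad, 10 mm at its edge) and at rest (all of step 2 and velocity of joint lid between -0.05 and 0.05 rad/s); the robot touches nothing.
It fails at once if the lid is closed onto the rod rest while that is still up (value of joint lid below 0.7 rad and value of joint flap above 0.25 rad).
It fails at once if the lid is slammed (faster than 3 rad/s) (velocity of joint lid below -3 rad/s).
It fails at once if the rod rest is pinched or gripped (a finger bears on its inner face with over 8 N) (contact force between the fingers and flap_c6 above 8 N).
It fails at once if the lid is pinched or gripped (a finger bears on its inside panel with over 8 N) (contact force between the fingers and lid_c5 above 8 N).
It fails at once if the mug, jar, matchbox or spatula is moved more than 25 mm or lifted (distance of any of mug, jar, matchbox, paddle from where it was at the start of the episode above 0.025 m).
It also fails if it takes over 53 s, if anything falls off the work surface, if the arm or the gripper's body presses on something with over 40 N, if the wrist force passes 120 N, or if a joint passes its speed limit or range.

## Working session

There is one attempt and no reset: what is moved stays moved. The work goes in short steps, Python scripts to look and compute and a tool call to move; the robot and the scene stay as the last step left them, time stands still between calls to the robot, and variables do not carry over. Pictures are saved under pics/ and viewed, and the job is handed in when it is done.

Besides the shell and the picture viewer there is one more tool, called after "Call:" by a JSON object that holds its "api" and its "payload". arm_command: Moves the arm, as the interface text tells. Its arguments: {"type":"object","properties":{"series":{"type":"array"},"grip_force":{"type":"number"}},"required":["series"]}

```bash
ls; mkdir -p pics
python3 - <<'E'
from bench import r
import cv2,numpy as np
o=r.get_obs()
for k,v in o.items(): print(k,np.round(v,3))
for n in ("scene","top","wrist"):
    p=r.camera_params(n); print(n,{k:np.round(v,3).tolist() for k,v in p.items()})
    im=r.read_camera(n); cv2.imwrite(f"pics/{n}0.png",im)
print(r.tcp_to_tips)
E
```

```text
pics
time_s 0.0
joint_pos [ 1.148  0.537 -0.004  1.539  0.003  1.067 -0.071]
joint_velocities [ 0.     0.001  0.    -0.001 -0.     0.001 -0.001]
effort [ 0.0000e+00 -5.7099e+01  9.9100e-01 -2.5160e+01 -5.6000e-02  1.8000e-02
  0.0000e+00]
position [ 226.801 -608.518  254.825]
orientation [-0.001  0.984  0.177 -0.   ]
ft_force [0.862 0.406 0.018]
moment [-0.096 -0.018 -0.008]
gripper_width 88.312
scene {'fx': 351.805, 'fy': 351.805, 'cx': 250.066, 'cy': 190.047, 'T': [[-0.258, 0.535, -0.804, 1227.624], [0.966, 0.137, -0.219, 180.25], [-0.007, -0.834, -0.552, 513.667], [0.0, 0.0, 0.0, 1.0]]}
top {'fx': 352.266, 'fy': 352.266, 'cx': 259.318, 'cy': 191.593, 'T': [[0.013, -0.994, 0.106, 514.083], [-1.0, -0.012, 0.013, -4.822], [-0.011, -0.106, -0.994, 868.174], [0.0, 0.0, 0.0, 1.0]]}
wrist {'fx': 297.319, 'fy': 297.319, 'cx': 252.92, 'cy': 188.56, 'T': [[0.351, -0.893, -0.284, 300.638], [-0.937, -0.335, -0.105, -580.313], [-0.001, 0.303, -0.953, 384.125], [0.0, 0.0, 0.0, 1.0]]}
17.0
```

View pics/scene0.png

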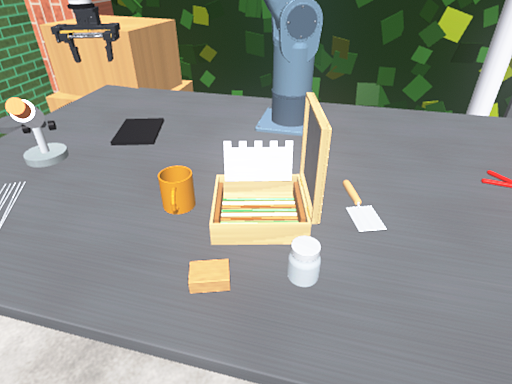

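View pics/top0.png

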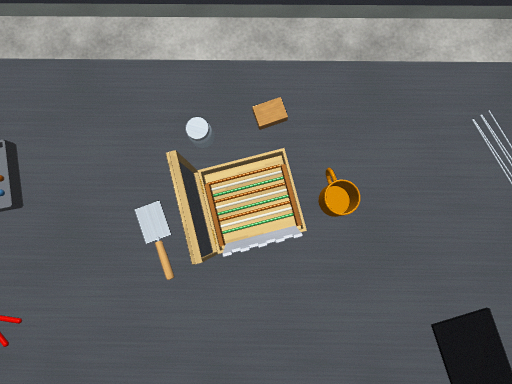

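View pics/wrist0.png

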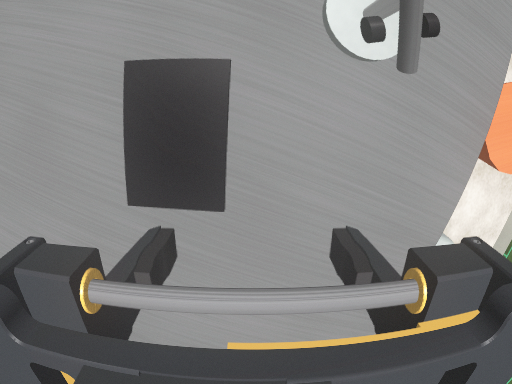

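The scene view shows the case in the middle with the white rest upright and the lid leaning left. The mug is on its -y side, the matchbox and jar are beyond it, and the spatula is left of it. The top view agrees, with the case's rim corners near (285,150) and (305,231), and the rest's teeth around (223–302, 235–255).

Run:
```python
import cv2
im=cv2.imread('pics/top0.png')[80:290,120:370]
cv2.imwrite('pics/topc.png',cv2.resize(im,None,fx=3,fy=2.8,interpolation=cv2.INTER_CUBIC)[:,:750])
im=cv2.imread('pics/scene0.png')[85:295,150:400]
cv2.imwrite('pics/scenec.png',cv2.resize(im,None,fx=3,fy=2.8,interpolation=cv2.INTER_CUBIC))
```

```text
(no output)
```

View pics/topc.png

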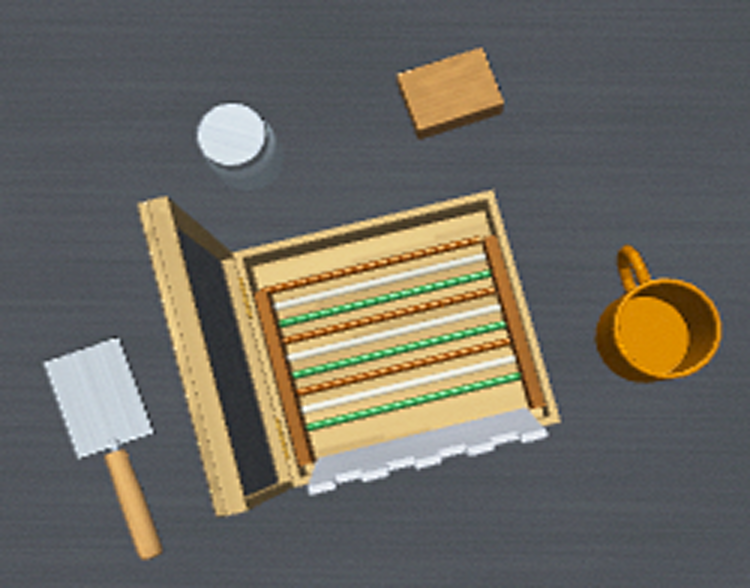

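View pics/scenec.png

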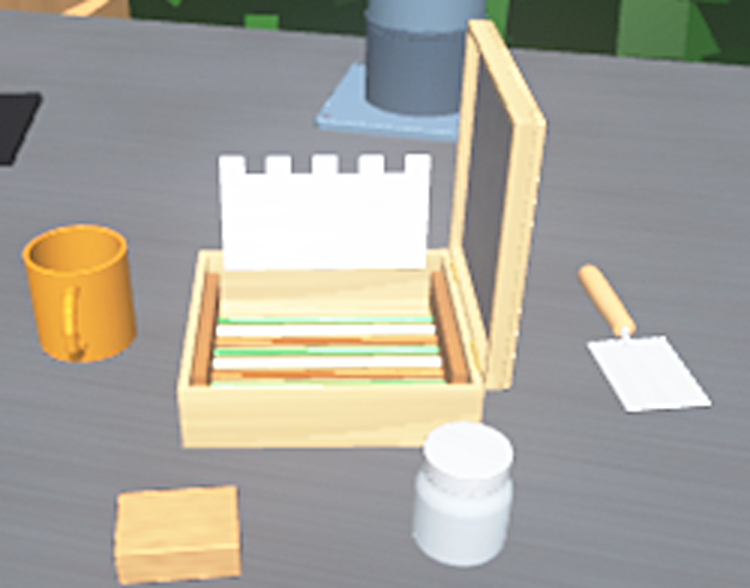

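```bash
cat > h.py <<'E'
import numpy as np
from bench import r
def ray(n,u,v):
    p=r.camera_params(n);T=p['T'];d=T[:3,:3]@np.array([(u-p['cx'])/p['fx'],(v-p['cy'])/p['fy'],1.]);return T[:3,3].copy(),d
def onz(n,u,v,z):
    c,d=ray(n,u,v);return c+d*(z-c[2])/d[2]
def tc(x,y): return 120+x/3,80+y/2.8
def sc(x,y): return 150+x/3,85+y/2.8
E
python3 - <<'E'
from h import *
np.set_printoptions(precision=1,suppress=True)
q=[onz('top',*tc(*p),55) for p in [(495,191),(558,420),(298,487),(233,253)]]
for a in q: print(a)
print([np.linalg.norm(q[i]-q[(i+1)%4]) for i in range(4)])
FR,NR,NL,FL=[a[:2] for a in q]
c=(FR+NR+NL+FL)/4
# scene check of far rim corners at z=55
s=[onz('scene',*sc(*p),55) for p in [(180,386),(484,386),(198,252)]]; print('scene FR FL NR',s)
ex=(FR-NR)+(FL-NL); a=np.arctan2(ex[1],ex[0]); ey=(NL-NR)+(FL-FR); b=np.arctan2(-ey[0],ey[1])
print('c',c,'yaw',a,b)
yaw=(a+b)/2
R=np.array([[np.cos(yaw),-np.sin(yaw)],[np.sin(yaw),np.cos(yaw)]])
def tocase(p): return np.r_[R.T@(p[:2]-c),p[2]]
from scipy.optimize import brentq
# rest top outer edge
for nm,f in (('top',tc),):
  for p in [(310,492),(548,436)]:
    C,d=ray(nm,*f(*p)); 
    for z in (148,140,130): print('rest z',z,tocase(C+d*(z-C[2])/d[2]))
for nm,p in (('scene',sc(219,156)),('scene',sc(430,154))):
    C,d=ray(nm,*p)
    for z in (148,140,130): print('rest scene inner?',z,tocase(C+d*(z-C[2])/d[2]))
for lab,nm,p in (('far outer','top',tc(138,204)),('near outer','top',tc(217,516)),('far inner','top',tc(170,197)),('near inner','top',tc(246,510)),('sc far out','scene',sc(545,125)),('sc far in','scene',sc(515,128)),('sc near in','scene',sc(470,22))):
    C,d=ray(nm,*p)
    for z in (240,250,260,270): print(lab,z,tocase(C+d*(z-C[2])/d[2]))
for lab,p,z in (('mug',tc(660,330),90),('jar',tc(231,134),80),('box',tc(452,88),30),('paddle blade near left',tc(80,458),2),('blade right',tc(153,430),2),('paddle far r',tc(118,338),2),('hend',tc(150,555),5)):
    w=onz('top',*p,z);print(lab,w,tocase(w))
E
```

```text
[703.7 -53.4  55. ]
[ 513.3 -102.6   55. ]
[456.4  94.9  55. ]
[648.8 150.6  55. ]
[np.float64(196.70034679310555), np.float64(205.51265612879652), np.float64(200.2653129749475), np.float64(211.2924383100471)]
scene FR FL NR [array([699.2, -50.2,  55. ]), array([646.8, 152.7,  55. ]), array([ 514.6, -102.7,   55. ])]
c [580.5  22.4] yaw 0.2671000269867142 0.2716689359740496
rest z 148 [-102.5   83.3  148. ]
rest z 140 [-102.9   84.3  140. ]
rest z 130 [-103.3   85.6  130. ]
rest z 148 [-104.4  -82.2  148. ]
rest z 140 [-104.8  -83.   140. ]
rest z 130 [-105.2  -84.   130. ]
rest scene inner? 148 [-100.7  -81.   148. ]
rest scene inner? 140 [-117.4  -82.3  140. ]
rest scene inner? 130 [-138.4  -84.   130. ]
rest scene inner? 148 [-100.8   87.2  148. ]
rest scene inner? 140 [-117.6   89.5  140. ]
rest scene inner? 130 [-138.5   92.5  130. ]
far outer 240 [107.  127.7 240. ]
far outer 250 [104.2 125.6 250. ]
far outer 260 [101.4 123.4 260. ]
far outer 270 [ 98.5 121.2 270. ]
near outer 240 [-99.2 128.  240. ]
near outer 250 [-98.7 125.8 250. ]
near outer 260 [-98.3 123.6 260. ]
near out
[... 381 characters left out ...]
ut 260 [ 93.7 126.1 260. ]
sc far out 270 [116.2 120.3 270. ]
sc far in 240 [ 53.1 117.9 240. ]
sc far in 250 [ 75.4 112.8 250. ]
sc far in 260 [ 97.8 107.8 260. ]
sc far in 270 [120.2 102.8 270. ]
sc near in 240 [-168.2  121.1  240. ]
sc near in 250 [-137.7  116.   250. ]
sc near in 260 [-107.2  110.8  260. ]
sc near in 270 [-76.8 105.6 270. ]
mug [ 585.  -173.5   90. ] [ -47.9 -190.    90. ]
jar [743.5 150.5  80. ] [191.2  80.1  80. ]
box [801.1 -19.3  30. ] [201.5 -98.9  30. ]
paddle blade near left [475.1 279.8   2. ] [-33.1 276.2   2. ]
blade right [500.2 221.2   2. ] [-24.6 213.    2. ]
paddle far r [580.5 253.3   2. ] [ 61.4 222.6   2. ]
hend [393.5 218.6   5. ] [-128.1  238.9    5. ]
```

Call:
{"api": "arm_command", "payload": {"series": [[0,0,0,0,0,0.82,0],[0.03,-0.04,0.005,0,0,0,0],[0.03,-0.04,0.005,0,0,0,0],[0.03,-0.04,0.005,0,0,0,0],[0.03,-0.04,0.005,0,0,0,0],[0.03,-0.04,0.005,0,0,0,0],[0.03,-0.04,0.005,0,0,0,0],[0.03,-0.04,0.005,0,0,0,0]]}}

```text
time_s: 1.15
position: [354.8, -281.5, 220.6]
orientation: [0.0, 0.991, 0.135, 0.0]
ft_force: [0.8, -0.2, -0.2]
gripper_width: 10.6
```

```bash
cat >> h.py <<'E'
C0=np.array([580.5,22.4]);YAW=0.27
def st():
    o=r.get_obs();p=np.array(o['position']);w,x,y,z=o['orientation']
    from scipy.spatial.transform import Rotation as Ro
    M=Ro.from_quat([x,y,z,w]).as_matrix()
    cs,sn=np.cos(YAW),np.sin(YAW);d=p[:2]-C0
    print('t',round(o['time_s'],2),'case xy',np.round([cs*d[0]+sn*d[1],-sn*d[0]+cs*d[1]],1),'tip z',round(p[2]-17*-M[2,2],1),'yaw',round(np.arctan2(M[1,0],M[0,0]),3),'tz',np.round(M[:,2],3),'F',np.round(o['ft_force'],1),'w',round(o['gripper_width'],1),'q',np.round(o['joint_pos'],2))
E
python3 -c "from h import *;st()"
```

```text
t 1.15 case xy [-298.6 -232.7] tip z 203.6 yaw 0.271 tz [ 0. -0. -1.] F [ 0.8 -0.2 -0.2] w 10.6 q [ 0.67  0.26 -0.12  2.07  0.04  0.82 -0.77]
```

Call:
{"api": "arm_command", "payload": {"series": [[0.025,-0.033,0.013,0,0,0,0],[0.025,-0.033,0.013,0,0,0,0],[0.025,-0.033,0.013,0,0,0,0],[0.025,-0.033,0.013,0,0,0,0],[0.025,-0.033,0.013,0,0,0,0],[0.02,-0.033,0.012,0,0,0,0],[0,0,0,0,0,0,0]]}}

```text
time_s: 2.02
position: [441.3, -50.5, 143.0]
orientation: [-0.001, 0.99, 0.138, -0.0]
ft_force: [-0.1, -0.2, 0.3]
gripper_width: 0.6
```

Run:
```python
from h import *
import cv2
st()
for n in ('scene','wrist'): cv2.imwrite(f'pics/{n}1.png',r.read_camera(n))
for th in np.arange(1.6,-0.01,-0.2):
    P=np.array([-85,47])+78*np.array([np.cos(th),np.sin(th)])+3*np.array([-np.sin(th),np.cos(th)]); print(round(th,1),np.round([P[0]-9,P[1]],1))
```

```text
t 2.02 case xy [-153.6  -33.1] tip z 126.0 yaw 0.276 tz [-0.001  0.001 -1.   ] F [-0.1 -0.2  0.3] w 0.6 q [ 0.2   0.38 -0.22  2.14  0.14  0.63 -1.41]
1.6 [-99.3 124.9]
1.4 [-83.7 124.4]
1.2 [-68.5 120.8]
1.0 [-54.4 114.3]
0.8 [-41.8 105. ]
0.6 [-31.3  93.5]
0.4 [-23.3  80.1]
0.2 [-18.2  65.4]
0.0 [-16.  50.]
```

View pics/scene1.png

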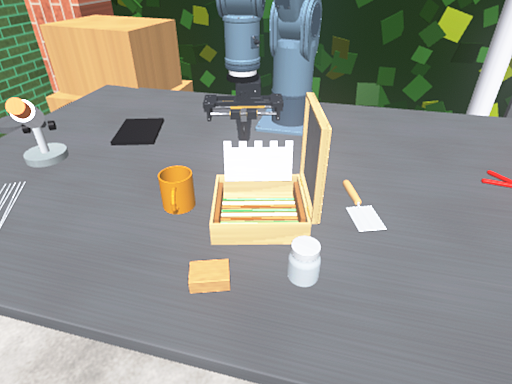

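View pics/wrist1.png

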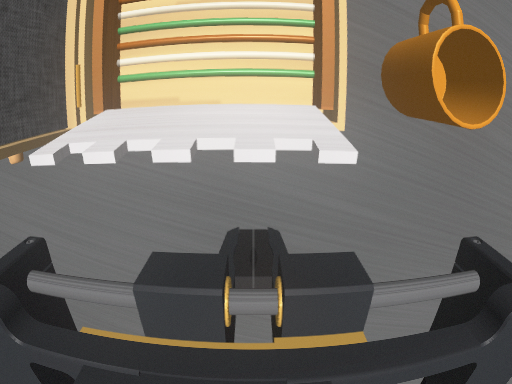

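The scene view shows the closed fingers at about (243,130), just behind the rest. The wrist view shows them lined up with the tooth at (255,155), and nothing has been disturbed. Next I push in gently along the rest's arc.

Call:
{"api": "arm_command", "payload": {"series": [[0.015,0,0,0,0,0,0],[0.015,0,0,0,0,0,0],[0.014,0,0,0,0,0,0],[0.01,0,0,0,0,0,0],[0.008,0,0.001,0,0,0,0],[0.008,0,0.001,0,0,0,0],[0.0076,0,0.0018,0,0,0,0],[0.0076,0,0.0018,0,0,0,0]]}}

```text
time_s: 3.12
position: [523.6, -30.6, 138.0]
orientation: [0.0, 0.991, 0.135, -0.0]
ft_force: [-0.5, -0.9, 1.5]
gripper_width: 0.6
```

Run:
```python
from h import *
import cv2
st()
for n in ('scene','wrist'): cv2.imwrite(f'pics/{n}2.png',r.read_camera(n))
```

```text
t 3.12 case xy [-68.9 -35.9] tip z 121.0 yaw 0.271 tz [-0. -0. -1.] F [-0.5 -0.9  1.5] w 0.6 q [ 0.13  0.5  -0.2   1.95  0.15  0.71 -1.46]
```

View pics/scene2.png

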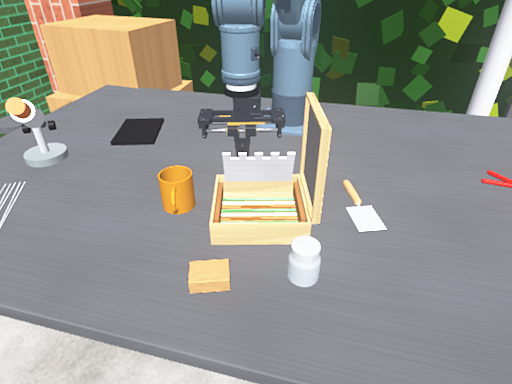

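View pics/wrist2.png

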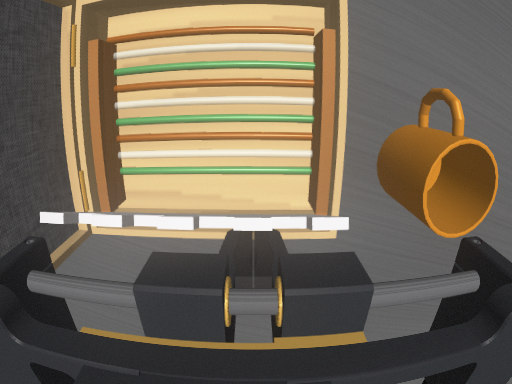

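The rest is following the fingers: its free edge is now at row 222 in the wrist view, and its face has turned in the scene view at (258,165). I'll continue along the arc.

Call:
{"api": "arm_command", "payload": {"series": [[0.007,0,0.0032,0,0,0,0],[0.007,0,0.0032,0,0,0,0],[0.0063,0,0.0047,0,0,0,0],[0.0063,0,0.0047,0,0,0,0],[0.0052,0,0.0058,0,0,0,0],[0.0052,0,0.0058,0,0,0,0],[0.004,0,0.0067,0,0,0,0],[0.004,0,0.0067,0,0,0,0]]}}

```text
time_s: 4.22
position: [566.9, -18.5, 96.8]
orientation: [-0.0, 0.991, 0.135, 0.0]
ft_force: [-0.7, -1.4, 1.1]
gripper_width: 0.2
```

Run:
```python
from h import *
st()
```

```text
t 4.22 case xy [-24.  -35.8] tip z 79.8 yaw 0.271 tz [ 0.  0. -1.] F [-0.7 -1.4  1.1] w 0.2 q [ 0.09  0.62 -0.19  1.86  0.17  0.68 -1.49]
```

Call:
{"api": "arm_command", "payload": {"series": [[0.0025,0,0.0073,0,0,0,0],[0.0025,0,0.0073,0,0,0,0],[0.001,0,0.0075,0,0,0,0],[0.001,0,0.0065,0,0,0,0],[0,0,0.002,0,0,0,0],[0,0,0.001,0,0,0,0],[0,0,0,0,0,0,0]]}}

```text
time_s: 5.1
position: [573.2, -16.7, 67.3]
orientation: [0.0, 0.991, 0.135, -0.0]
ft_force: [-6.7, -0.4, 19.6]
gripper_width: 0.4
```

Run:
```python
from h import *
import cv2
st()
for n in ('wrist','scene'): cv2.imwrite(f'pics/{n}3.png',r.read_camera(n))
```

```text
t 5.1 case xy [-17.5 -35.7] tip z 50.3 yaw 0.271 tz [-0. -0. -1.] F [-6.7 -0.4 19.6] w 0.4 q [ 0.08  0.68 -0.17  1.85  0.19  0.63 -1.51]
```

View pics/scene3.png

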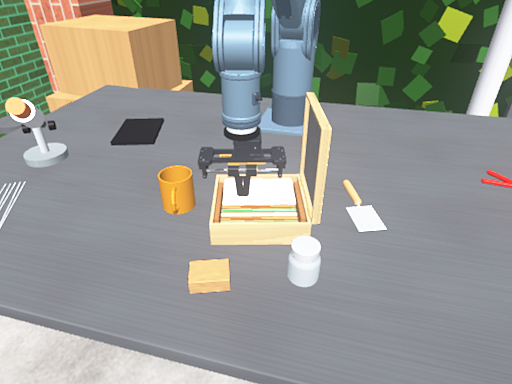

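View pics/wrist3.png

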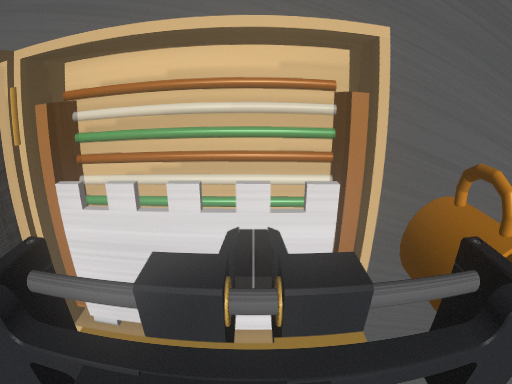

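The rest lies flat: its teeth are at row 190 in the wrist view, over the far rods, and the tip stopped at z = 50.3 under 20 N. The lid is still open. Now I go up and over to the lid's outer side.

Call:
{"api": "arm_command", "payload": {"series": [[0,0,-0.03,0,0,0,0],[0,0,-0.045,0,0,0,0],[0,0,-0.045,0,0,0,0],[0,0,-0.045,0,0,0,0],[0,0,-0.045,0,0,0,0],[0,0,-0.04,0,0,0,0],[0,0,0,0,0,0,0]]}}

```text
time_s: 6.08
position: [574.8, -16.7, 318.7]
orientation: [0.0, 0.991, 0.135, 0.003]
ft_force: [-0.1, -0.1, -0.7]
gripper_width: -0.2
```

Run:
```python
from h import *
import cv2
st()
for n in ('wrist','top'): cv2.imwrite(f'pics/{n}4.png',r.read_camera(n))
```

```text
t 6.08 case xy [-15.9 -36.1] tip z 301.7 yaw 0.271 tz [ 0.006 -0.    -1.   ] F [-0.1 -0.1 -0.7] w -0.2 q [ 0.13  0.36 -0.23  1.67  0.09  1.12 -1.43]
```

View pics/wrist4.png

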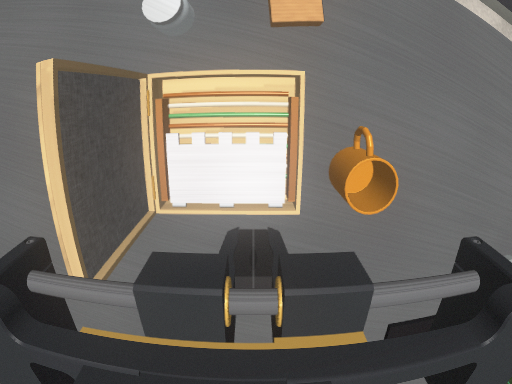

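View pics/top4.png

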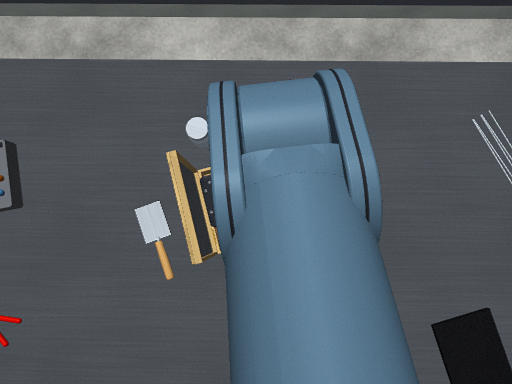

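The wrist view shows the rest flat and the lid still open, with its top edge at columns 35–60. The top view shows the bystanders where they were. I cross over the lid and descend outside it.

Call:
{"api": "arm_command", "payload": {"series": [[0.003,-0.043,0,0,0,0,0],[0.003,-0.043,0,0,0,0,0],[0.003,-0.043,0,0,0,0,0],[0.003,-0.043,0,0,0,0,0],[0.003,-0.044,0,0,0,0,0],[0,0,0.038,0,0,0,0],[0,0,0.038,0,0,0,0],[0,0,0,0,0,0,0]]}}

```text
time_s: 7.18
position: [527.1, 194.1, 235.6]
orientation: [0.001, 0.991, 0.135, -0.004]
ft_force: [-0.5, 0.8, 0.6]
gripper_width: 0.1
```

Run:
```python
from h import *
import cv2
st()
for n in ('scene',): cv2.imwrite(f'pics/{n}5.png',r.read_camera(n))
pr=None
for th in np.arange(1.6,-0.01,-0.1):
    P=np.array([105,55])+170*np.array([-np.cos(th),np.sin(th)])+18*np.array([np.sin(th),np.cos(th)]);Q=np.array([P[0]+17.5,P[1]]); print(round(th,1),np.round(Q,1),None if pr is None else np.round(pr-Q,1));pr=Q
```

```text
t 7.17 case xy [ -5.6 179.7] tip z 218.6 yaw 0.271 tz [-0.008 -0.003 -1.   ] F [-0.5  0.8  0.6] w 0.1 q [-0.19  0.43 -0.31  1.77  0.16  0.97 -1.87]
1.6 [145.5 224.4] None
1.5 [128.4 225.8] [17.  -1.4]
1.4 [111.3 225.6] [17.1  0.3]
1.3 [ 94.4 223.6] [17.  2.]
1.2 [ 77.7 220. ] [16.7  3.7]
1.1 [ 61.4 214.7] [16.2  5.3]
1.0 [ 45.8 207.8] [15.6  6.9]
0.9 [ 30.9 199.4] [14.9  8.4]
0.8 [ 17.  189.5] [14.   9.9]
0.7 [  4.1 178.3] [12.9 11.2]
0.6 [ -7.6 165.8] [11.7 12.4]
0.5 [-18.1 152.3] [10.4 13.5]
0.4 [-27.1 137.8] [ 9.  14.5]
0.3 [-34.6 122.4] [ 7.5 15.3]
0.2 [-40.5 106.4] [ 5.9 16. ]
0.1 [-44.9  89.9] [ 4.3 16.5]
-0.0 [-47.5  73. ] [ 2.6 16.9]
```

View pics/scene5.png

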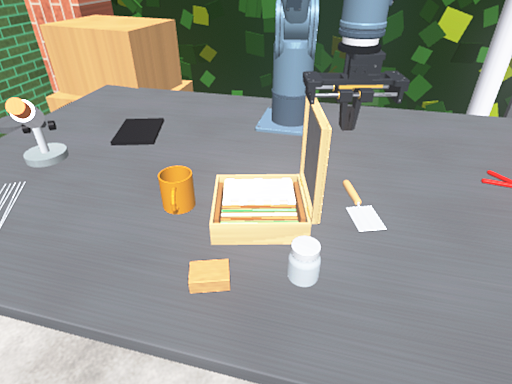

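The scene view shows the closed fingers at (348,115), outside the lid, with the gripper body above the lid's free edge. The rest is flat inside the case. I'll push the lid over gently, about 0.8 rad/s.

Call:
{"api": "arm_command", "payload": {"series": [[0,0.012,-0.003,0,0,0,0],[0,0.012,-0.001,0,0,0,0],[0,0.011,0,0,0,0,0],[0,0.014,0,0,0,0,0],[0,0.014,0,0,0,0,0],[0,0.014,0.001,0,0,0,0],[0,0.014,0.002,0,0,0,0],[0,0.014,0.003,0,0,0,0]]}}

```text
time_s: 8.22
position: [558.5, 93.2, 237.6]
orientation: [0.0, 0.991, 0.135, 0.0]
ft_force: [0.7, 2.5, 2.0]
gripper_width: 0.5
```

Run:
```python
from h import *
import cv2
st()
for n in ('scene',): cv2.imwrite(f'pics/{n}6.png',r.read_camera(n))
```

```text
t 8.22 case xy [-2.3 74.1] tip z 220.6 yaw 0.271 tz [ 0.  0. -1.] F [0.7 2.5 2. ] w 0.5 q [-0.03  0.43 -0.28  1.77  0.14  0.96 -1.67]
```

View pics/scene6.png

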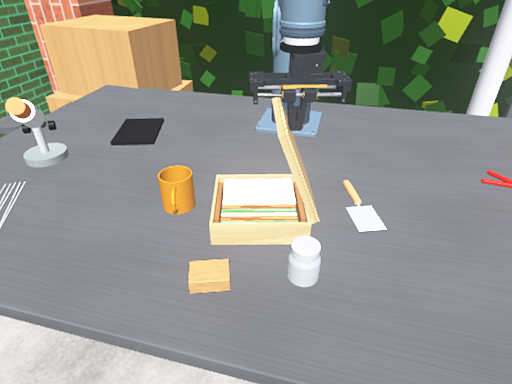

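The lid is at about 1.2 rad and following, with its top edge at (280,100). The contact force is about 3 N. I continue.

Call:
{"api": "arm_command", "payload": {"series": [[0,0.015,0.006,0,0,0,0],[0,0.0156,0.0069,0,0,0,0],[0,0.0149,0.0084,0,0,0,0],[0,0.014,0.0099,0,0,0,0],[0,0.0129,0.0112,0,0,0,0],[0,0.0117,0.0124,0,0,0,0],[0,0.0104,0.0135,0,0,0,0],[0,0.009,0.0145,0,0,0,0]]}}

```text
time_s: 9.28
position: [585.8, -6.4, 153.8]
orientation: [0.0, 0.991, 0.135, -0.0]
ft_force: [0.0, -0.3, 1.8]
gripper_width: 0.5
```

Run:
```python
from h import *
import cv2
st()
for n in ('scene',): cv2.imwrite(f'pics/{n}7.png',r.read_camera(n))
```

```text
t 9.28 case xy [ -2.5 -29.2] tip z 136.8 yaw 0.271 tz [-0. -0. -1.] F [ 0.  -0.3  1.8] w 0.5 q [ 0.11  0.57 -0.23  1.78  0.17  0.81 -1.51]
```

View pics/scene7.png

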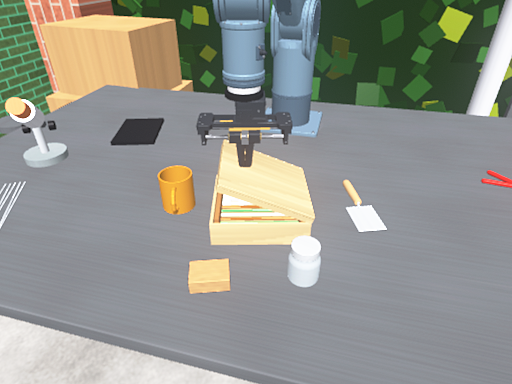

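Call:
{"api": "arm_command", "payload": {"series": [[0,0.0075,0.015,0,0,0,0],[0,0.0055,0.015,0,0,0,0],[0,0.004,0.014,0,0,0,0],[0,0.002,0.01,0,0,0,0],[0,0.001,0.006,0,0,0,0],[0,0,0.004,0,0,0,0],[0,0,0.002,0,0,0,0],[0,0,0,0,0,0,0]]}}

```text
time_s: 10.32
position: [591.1, -25.1, 90.3]
orientation: [0.0, 0.991, 0.135, -0.0]
ft_force: [-4.6, -1.7, 13.3]
gripper_width: 0.4
```

Run:
```python
from h import *
import cv2
st()
for n in ('scene',): cv2.imwrite(f'pics/{n}8.png',r.read_camera(n))
```

```text
t 10.32 case xy [ -2.4 -48.6] tip z 73.3 yaw 0.271 tz [-0.    -0.001 -1.   ] F [-4.6 -1.7 13.3] w 0.4 q [ 0.12  0.67 -0.21  1.79  0.2   0.7  -1.5 ]
```

View pics/scene8.png

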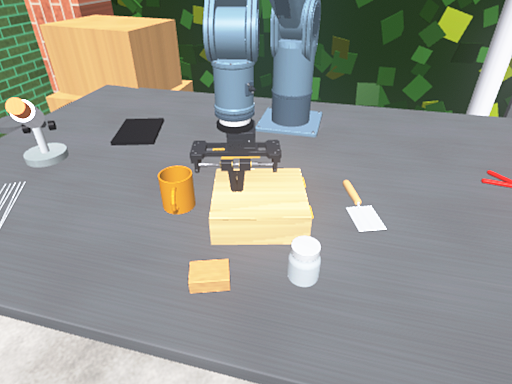

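The tip rests at z = 73.3 under 13 N, and the lid looks closed in the scene view (lid top around (260,192)). I give it a small extra press and then lift clear.

Call:
{"api": "arm_command", "payload": {"series": [[0,0,0.001,0,0,0,0],[0,0,0,0,0,0,0],[0,0,0,0,0,0,0],[0,0,-0.01,0,0,0,0],[0,0,-0.04,0,0,0,0],[0,0,-0.05,0,0,0,0],[0,0,-0.05,0,0,0,0],[0,0,0,0,0,0,0]]}}

```text
time_s: 11.38
position: [593.7, -24.4, 242.3]
orientation: [0.001, 0.991, 0.135, 0.004]
ft_force: [0.5, -0.5, -1.1]
gripper_width: 0.7
```

Call:
{"api": "arm_command", "payload": {"series": [[-0.04,0,-0.02,0,0,0,0],[-0.04,0,-0.02,0,0,0,0],[-0.04,0,-0.01,0,0,0,0],[0,0,0,0,0,0,0]]}}

```text
time_s: 11.88
position: [473.3, -57.9, 287.7]
orientation: [0.0, 0.991, 0.134, -0.001]
ft_force: [0.4, 0.4, 0.2]
gripper_width: 0.5
```

Run:
```python
from h import *
import cv2
st()
for n in ('scene','wrist'):
    im=r.read_camera(n); cv2.imwrite(f'pics/{n}9.png',im)
im=cv2.imread('pics/scene9.png')
cv2.imwrite('pics/scene9c.png',cv2.resize(im[130:300,140:400],None,fx=3,fy=3,interpolation=cv2.INTER_CUBIC))
```

```text
t 11.88 case xy [-124.7  -48.8] tip z 270.7 yaw 0.269 tz [-0.001 -0.001 -1.   ] F [0.4 0.4 0.2] w 0.5 q [ 0.26  0.22 -0.27  1.93  0.07  1.   -1.34]
```

View pics/scene9c.png

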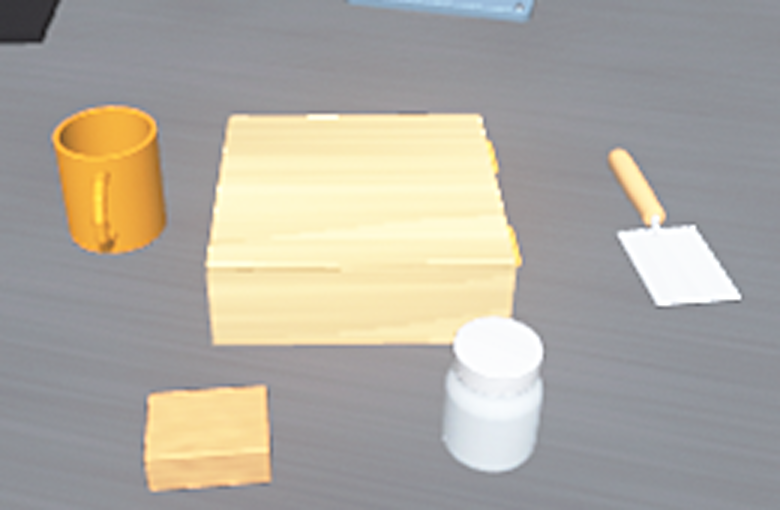

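View pics/wrist9.png

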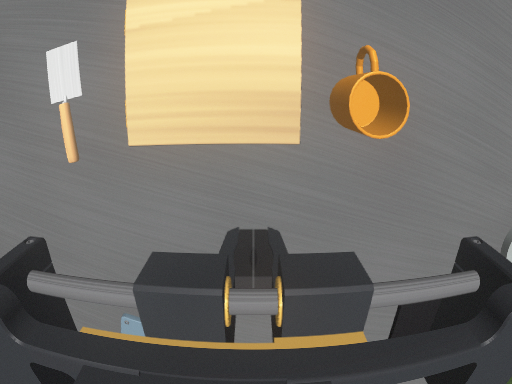

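The scene view shows the lid shut over the case, with its far -y top corner at about (209,217.7) and its near one at (216,168). The mug, jar, matchbox and spatula are where they were. I'll check the lid height numerically, then hand in.

```bash
python3 - <<'E'
from h import *
import cv2
cs,sn=np.cos(YAW),np.sin(YAW)
for p in ((140+207/3,130+263/3),(140+228/3,130+115/3)):
  for z in (73,83):
    d=onz('scene',*p,z)[:2]-C0; print(z,np.round([cs*d[0]+sn*d[1],-sn*d[0]+cs*d[1]],1))
a=cv2.imread('pics/scene0.png');b=cv2.imread('pics/scene9.png')
for nm,(x0,y0,x1,y1) in dict(mug=(155,160,198,218),box=(184,255,234,296),jar=(286,250,324,287),paddle=(338,176,390,234)).items():
    print(nm,cv2.absdiff(a,b)[y0:y1,x0:x1].mean().round(2))
E
python3 - <<'E'
from h import *
r.finish_job(); st()
E
```

```text
73 [ 100.7 -101.9]
83 [ 113.5 -100.1]
73 [ -99.3 -102.1]
83 [ -81.9 -100.2]
mug 2.52
box 2.94
jar 3.04
paddle 2.56
the job is handed in; nothing more can be done
the job is handed in; nothing more can be done
```

The glass-rod case is packed and the job is handed in, at about 12 s on the robot's clock. It reported no verdict.

I pushed the rod rest over with the closed fingertips on its outer face until it lay flat. I then went over the open lid, pushed it down from its outer face at a planned 0.8 rad/s or so, and pressed it shut. After that I lifted clear.

**What the last checks showed:**
- **Rod rest:** the fingertips stopped at 50.3 mm under about 20 N (it should lie at 50 mm). I could not see it again once the lid was shut.
- **Lid:** the fingertips stopped at 73.3 mm under about 13 N (it should be at 73 mm). After I lifted off, the lid's free-edge corners in the scene camera fit a height of 73 mm to within 1 mm along the case. Across the case they read about 3 mm off the expected 105 mm.
- **Bystanders:** the mug, jar, matchbox and spatula showed no shift between the first and last scene pictures. The leftover difference was about the same small amount for all four, around 2.5 to 3 grey levels.
- **Robot:** it ended clear of everything, reading about 0.5 N on the wrist.

No check failed.

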